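Pop the vial reader's hatch

TASK

Two white readers stand on the bench: open the one with the narrow hatch for its next sample. With a fingertip press the front part of its hatch gently down once, all the way in, let it pop up, and keep clear for two seconds to see that it stays open. Leave the wide-hatch reader shut, and do not shift or lift anything.

Things in the scene. Friction and masses are not known exactly. Their poses are not given: they have to be found in the camera images.
- vial_reader: White bench reader, 150 deep x 120 wide x 58 mm high (without hatch), loose on four rubber feet, 1.4 to 2.2 kg; low sloping console with a blank display along its front. Origin: centre of its underside; x points to the back (hinge side), y to its left, z up. This is the reader to open: its hatch is narrow (56 mm).
- vial_hatch (a joint): Hatch angle of the vial reader, rad: 0 to 0.02 shut and latched, 1.2 open against its stop, -0.054 pressed in on its bottom stop. Push-push latch: pressing the shut hatch about 4 mm down near its front edge (2 N, then a hard stop; a force stop of 6 N is right) unlatches it. When the finger goes up, a spring swings it to 1.2 rad in about 1.5 s and keeps it there. Pressing it all the way down again re-latches it.
- vial_hatch_press (a point): Point on top of the narrow hatch, on its centre line, 14 mm behind its front edge: the place to press. It moves with the hatch; when shut it is 36 mm ahead of the reader's origin and 72 mm above the worktop.
- vial_hatch_hinge (a point): Middle of the hatch's hinge axis (along the reader's y), 40 mm behind the reader's origin, 66 mm above the worktop. The hatch is a flat grey slab 56 mm wide and 8 mm thick, its front edge 90 mm ahead of this axis; its top is 72 mm above the worktop when shut. Open, it leans back and its front edge is about 150 mm above the worktop.
- plate_hatch_hinge (a point): Middle of the hatch's hinge axis (along the reader's y), 40 mm behind the reader's origin, 66 mm above the worktop. The hatch is a flat grey slab 100 mm wide and 8 mm thick, its front edge 90 mm ahead of this axis; its top is 72 mm above the worktop when shut. Open, it leans back and its front edge is about 150 mm above the worktop.
- plate_reader: White bench reader, 150 deep x 120 wide x 58 mm high (without hatch), loose on four rubber feet, 1.4 to 2.2 kg; low sloping console with a blank display along its front. Origin: centre of its underside; x points to the back (hinge side), y to its left, z up. Its hatch is wide (100 mm); it stays shut.
- plate_hatch (a joint): Hatch angle of the plate reader, rad: 0 to 0.02 shut and latched, 1.2 open against its stop, -0.054 pressed in on its bottom stop. Same latch as the narrow one. Not to be touched.
- vial_0: White-capped glass vial, 23 mm across, 51 mm high, standing between the readers; origin at the centre of its underside. Bystander.
- vial_1: White-capped glass vial, 23 mm across, 51 mm high, standing between the readers; origin at the centre of its underside. Bystander.
- timer: White lab timer, 58 x 68 x 18 mm, lying to the left of the readers; origin at the centre of its underside. Bystander.
- ferrule_box: Clear parts box with a red lid, 55 x 78 x 23 mm, lying to the right of the readers; origin at the centre of its underside. Bystander.

How it is judged (in metres and radians):
On the way, in this order (a step that is already met when the one before it is completed fails the run):
1. the fingertips press the shut narrow hatch in (value of joint vial_hatch below -0.033 rad and contact force between the fingers and vial_hatch above 0.5 N), for 0.04 s.
2. the narrow hatch has popped fully open and stays so for two seconds, untouched (value of joint vial_hatch above 1.05 rad and contact force between each of the arm, the fingers and vial_hatch below 0.1 N), for 2 s.
At the end, for the whole second after the job is handed in: The narrow hatch stands open (more than 1.05 rad) at rest, having been pressed in once and then left untouched for two seconds; the wide hatch is shut (within 0.04 rad); both readers and the four bystanders are within 20 mm of where they started and upright (value of joint vial_hatch above 1.05 rad and value of joint plate_hatch between -0.03 and 0.04 rad and distance of each of vial_reader, plate_reader, vial_0, vial_1, timer, ferrule_box from where it was at the start of the episode below 0.02 m and angle between each of vial_reader, plate_reader, vial_0, vial_1's own z axis and vertical below 0.2 rad and velocity of joint vial_hatch below 0.1 rad/s and linear speed of vial_reader below 0.02 m/s).
It fails at once if the wide hatch is pressed in or opened (value of joint plate_hatch below -0.03 rad or value of joint plate_hatch above 0.06 rad).
It fails at once if the narrow hatch is pushed back down after it popped (more than one press) (value of joint vial_hatch between 0.2 and 1 rad and velocity of joint vial_hatch below -0.15 rad/s and contact force between the fingers and vial_hatch above 0.5 N).
It fails at once if the hatch is pressed with more than 60 N (contact force between the fingers and vial_hatch above 60 N).
It fails at once if a reader is lifted (height (world z) of any of vial_reader, plate_reader above 0.008 m).
It fails at once if a reader or bystander is carried, knocked or shifted by more than 20 mm (distance of any of vial_reader, plate_reader, vial_0, vial_1, timer, ferrule_box from where it was at the start of the episode above 0.02 m).
It also fails if it takes over 32 s, if anything falls off the work surface, if the arm or the gripper's body presses on something with over 40 N, if the wrist force passes 120 N, or if a joint passes its speed limit or range.

ROBOT

A 6-joint arm with a two-finger parallel gripper is mounted at the origin on a cart in front of the work surface, level with it; the furniture and walls round the work are solid. World frame = base frame: x ahead of the robot, y to its left, z up, the work surface at z = 0. Lengths are in mm, angles in rad, forces in N, time in s.
With the tool pointing down it reaches from about 350 to 775 mm from the base axis. Payload 5.5 kg.
Tool frame: the origin (TCP) lies on the centre line of the jaws, within the pads' length; the fingertips stand 14 mm ahead of it and the grasp point (between the pads) lies 5 mm behind it; z points along the fingers, x is the direction in which the jaws open and shut, and the axes are right-handed (so a half turn about z gives the same grasp; the last joint's range is limited). The gripper opens to 85 mm and grips with 20 to 120 N. Pads are 22 mm wide; open, the fingers measure 114 mm over their backs; the gripper's body (76 mm by 85 mm) begins 54 mm behind the grasp point. The pads swing forward as they close: fully open they stand 13 mm farther back than shut.
Start: joints at [1.134, 0.313, 0.046, 1.304, 0, 1.431], TCP at [168.189, 549.893, 245.323] pointing down, gripper open.
Joint ranges: [-2.76, 2.76], [-0.86, 1.69], [-1.03, 1.26], [-2.2, 2.34], [-1.47, 1.5], [-3.14, 3.14]. Speed limits (rad/s): [2.57, 2.57, 3.14, 3.14, 3.14, 3.14].

INTERFACE

Orientations are given as a unit quaternion [w, x, y, z].
In Python, from plant import bot gives the robot as it stands.
- The arm moves only by the shell command python3 -m jog 'ROWS' [OPENING] [FORCE]. ROWS is text: rows parted by semicolons, each of 6 numbers parted by spaces: the shift along the tool's x, y, z in cm, then the turn, a rotation vector about the tool's x, y, z in rad. In form: tx ty tz wx wy wz; .... A call has exactly 8 rows; each row is the pose to reach, as a shift and turn from the pose commanded when the call began, along the tool's axes at that moment; what a row does not reach only later rows make up. A row lasts 1/12 s, in which the tool goes at most 41.7 mm and 7.16 degrees, less where a joint would pass 70% of its speed; a pose out of reach is approached as far as the arm can. A call with a gripper value outside its range is refused whole. OPENING is the closure, from 0 (fully open) to 1 (shut), set as the call begins (- or left out, the last holds). The fingers move at their own pace and stop on an object; FORCE is the grip in N (left out, the last holds). Time passes only in rows, so rows that repeat a pose let the fingers close, or fill a call up. It gives the time, the measured TCP pose, the force and the opening at its end, in the units of the state.
- bot.sense(): the state, without advancing time (a new reading comes with each control period).
- bot.read_camera(name): name is "scene" or "top" or "wrist"; returns the picture (400x640x3 uint8, red, green, blue); there is no depth.
- bot.camera_params(name): a dict with "mtx" (3x3 intrinsics, pixels), "rvec" (rotation vector, rad) and "tvec" (3), from world to camera coordinates, as OpenCV has them; the wrist camera has in their place "T_tool_cam" (4x4, takes a point from camera to tool coordinates, whose origin is the TCP and whose axes are the tool frame's). Camera axes: x right, y down, z forward; pixel columns grow to the right and rows downward; lengths in mm; the calibration is good to about 2 mm. A picture is of the moment at which its call begins: read the wrist's pose just before it. camera_params takes no time and is no camera call.
- bot.close_job(): hands the job in, once; it reports no verdict.
The state is a dict: "t": time; "joint_pos": joint angles; "joint_velocities": joint speeds; "joint_torque": joint torques, N m; "tool_pos": TCP position; "orientation": TCP orientation; "contact_force": force on the tool from outside, world axes, zero at the start; "ft_torque": the same for the moment, N m; "width": finger opening in mm.
Only numpy, scipy, OpenCV 4.12 (cv2) and the standard library are available. Lean on these libraries where they do the work, as an engineer would, in place of code of your own. Each camera call takes 0.05 s, during which the arm holds its last target. There are 200 camera calls.

## Working session

There is one attempt and no reset: what is moved stays moved. The work goes in short steps, Python scripts to look and compute and a shell command to move; the robot and the scene stay as the last step left them, time stands still between calls to the robot, and variables do not carry over. Pictures are saved under pics/ and viewed, about 8 in all and at most 12, crops included, and the job is handed in when it is done.

```bash
mkdir -p pics
python3 - <<'E'
from plant import bot
import cv2
print(bot.sense())
for n in ("top","scene"):
    cv2.imwrite(f"pics/{n}0.png",bot.read_camera(n)[:,:,::-1]); print(bot.camera_params(n))
print(bot.camera_params("wrist"))
E
```

```text
{'t': 0.0, 'joint_pos': array([1.13443260e+00, 3.14006114e-01, 4.49595350e-02, 1.30360038e+00,
       2.24806719e-05, 1.43120234e+00]), 'joint_velocities': array([-0.00079631,  0.00032123, -0.00047776, -0.0003814 ,  0.00028448,
       -0.00038718]), 'joint_torque': array([ 1.19615641e-03, -4.80624211e+01,  2.98533797e+01,  1.90538104e-02,
       -1.68352108e-04,  1.23603033e-05]), 'tool_pos': array([167.93755408, 549.41231211, 244.39765155]), 'orientation': array([ 4.31644811e-04,  8.03875487e-01,  5.94796894e-01, -8.18546729e-04]), 'contact_force': array([-0.33608798, -1.03694128, -0.09731778]), 'ft_torque': array([ 0.0328933 , -0.04003849, -0.03246303]), 'width': 85.8471296062659}
{'mtx': array([[384.4363156 ,   0.        , 317.64711446],
       [  0.        , 384.4363156 , 194.69215146],
       [  0.        ,   0.        ,   1.        ]]), 'rvec': array([ 2.19039836, -2.16354834,  0.06900574]), 'tvec': array([8.59393114e-01, 5.14184640e+02, 1.20242865e+03])}
{'mtx': array([[434.44481624,   0.        , 316.49831605],
       [  0.        , 434.44481624, 206.14614308],
       [  0.        ,   0.        ,   1.        ]]), 'rvec': array([ 2.09197018, -1.39423406,  0.48393381]), 'tvec': array([-204.4601094 ,  407.23453762,  918.56935139])}
{'mtx': array([[302.09834816,   0.        , 318.73328863],
       [  0.        , 302.09834816, 197.27343314],
       [  0.        ,   0.        ,   1.        ]]), 'T_tool_cam': array([[ 9.99999175e-01, -1.26135128e-03,  2.41720706e-04,
        -1.25947432e+00],
       [ 1.13657484e-03,  9.56796116e-01,  2.90757461e-01,
        -7.40547837e+01],
       [-5.98024727e-04, -2.90756946e-01,  9.56796760e-01,
        -1.27476661e+02],
       [ 0.00000000e+00,  0.00000000e+00,  0.00000000e+00,
         1.00000000e+00]])}
```

View pics/top0.png

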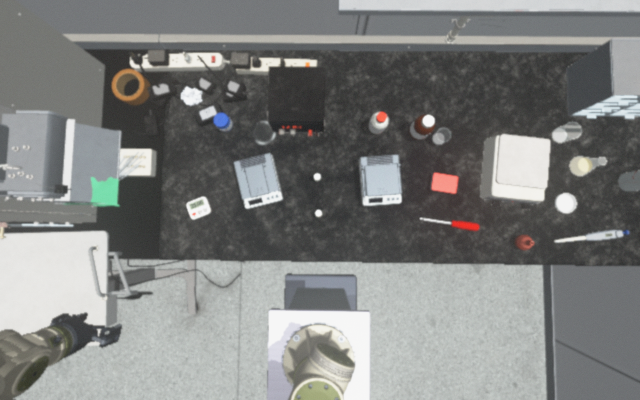

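View pics/scene0.png

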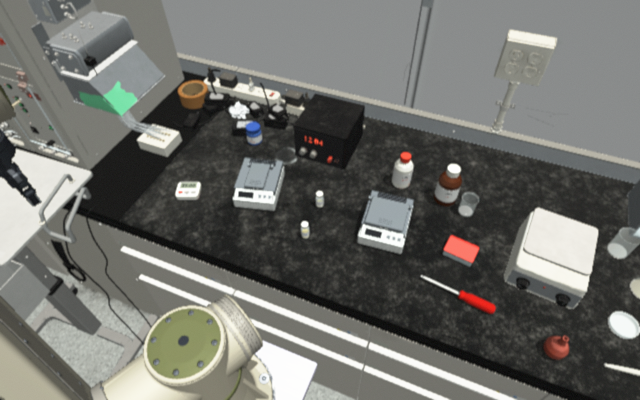

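The top view shows two readers, the left at about (259,180) and the right at about (381,180). There are vials at (317,177) and (318,213), the timer at (198,208) and the red box at (445,183). I'll enlarge the two readers to compare hatch widths.

Run:
```python
import cv2,numpy as np
t=cv2.imread("pics/top0.png");s=cv2.imread("pics/scene0.png")
r=lambda i,x,y,w,h:cv2.resize(i[y:y+h,x:x+w],(400,300),interpolation=cv2.INTER_CUBIC)
cv2.imwrite("pics/crop.png",np.vstack([np.hstack([r(t,220,142,80,60+15-15),r(t,341,150,80,60)]),np.hstack([r(s,215,150,88,66),r(s,342,188,88,66)])]))
```

```text
(no output)
```

View pics/crop.png

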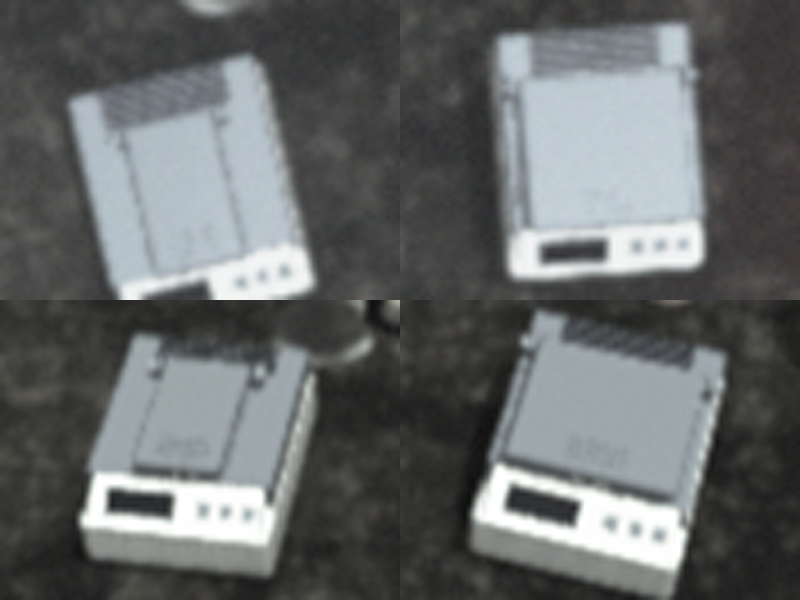

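The left reader has the narrow hatch. In the top crop its corners are at about (122,130), (213,110), (245,252) and (158,272). The right reader's hatch is wide. Next I cast the corners onto z = 72.

```bash
cat > h.py <<'E'
import numpy as np,cv2
from plant import bot
from scipy.spatial.transform import Rotation as R
def cast(o,d,z): return o+d*((z-o[2])/d[:,2:])
def fixed(n,uv,z):
    p=bot.camera_params(n); M=R.from_rotvec(p["rvec"]).as_matrix()
    d=np.c_[np.array(uv,float),np.ones(len(uv))]@np.linalg.inv(p["mtx"]).T@M
    return cast(-M.T@p["tvec"],d,z)
def toolRt(s): 
    return R.from_quat(np.roll(s["orientation"],-1)).as_matrix(),s["tool_pos"]
def wrist(s,uv,z):
    p=bot.camera_params("wrist");T=p["T_tool_cam"];Rm,t=toolRt(s)
    d=np.c_[np.array(uv,float),np.ones(len(uv))]@np.linalg.inv(p["mtx"]).T@T[:3,:3].T@Rm.T
    return cast(Rm@T[:3,3]+t,d,z)
E
python3 - <<'E'
from h import *
np.set_printoptions(precision=1,suppress=True)
a=np.array([[122,130],[213,110],[245,252],[158,272]])/5+[220,142]
b=np.array([[135,470],[212,473]])*[88/400,66/300]+[215,150-66]
P=fixed("top",a,72);print(P)
Q=fixed("scene",b,72);print("scene front",Q)
print("widths",np.linalg.norm(P[0]-P[1]),np.linalg.norm(P[2]-P[3]),np.linalg.norm((P[0]+P[1]-P[2]-P[3])/2))
f=(P[2]+P[3])/2;k=(P[0]+P[1])/2;x=(k-f)/np.linalg.norm(k-f)
print("yaw",np.arctan2(x[1],x[0]),"press",f+14*x)
v=fixed("top",[[317,177],[318,213]],51);print(v)
s=bot.sense();Rm,t=toolRt(s);print(Rm, "tool shift cm",Rm.T@(f+14*x-t)/10)
E
```

```text
[[589.5 232.   72. ]
 [602.5 176.5  72. ]
 [515.4 154.9  72. ]
 [502.6 207.7  72. ]]
scene front [[496.6 203.4  72. ]
 [512.2 158.6  72. ]]
widths 57.06849890358066 54.355077994164475 90.00678892755158
yaw 0.2581447688665286 press [522.5 184.8  72. ]
[[566.8   9.5  51. ]
 [455.1   5.   51. ]]
[[ 0.3  1.  -0. ]
 [ 1.  -0.3 -0. ]
 [-0.  -0.  -1. ]] tool shift cm [-24.5  44.6  17.3]
```

The measured hatch is 56 × 90 mm, as specified, and the press point is about (522,185). I'll close the fingers and move to a hover above it, with the jaw axis turned across the hatch.

```bash
python3 -m jog '-1 1.8 0.2 0 0 -0.04; -3 5.4 0.5 0 0 -0.11; -5 9 1 0 0 -0.18; -7 12.6 1.4 0 0 -0.26; -9 16.2 1.8 0 0 -0.33; -11 19.8 2.2 0 0 -0.4; -13 23.4 2.6 0 0 -0.48; -15 27 3 0 0 -0.55' 1 20
python3 - <<'E'
from h import *
s=bot.sense();Rm,t=toolRt(s);print(t,s["width"],np.arctan2(Rm[1,0],Rm[0,0]),Rm.T@(np.array([522,185,200])-t)/10)
E
```

```text
t: 0.77
tool_pos: [383.3, 325.7, 214.9]
orientation: [-0.0, 0.611, 0.792, -0.0]
contact_force: [0.3, 0.6, -0.0]
width: -0.3
[383.26465395 325.73946132 214.88348706] -0.26283871901290723 1.8280977693164524 [-17.14101774   9.83591189   1.48541318]
```

```bash
python3 -m jog '-3 1.7 0.3 0 0 0; -6 3.4 0.5 0 0 0; -9 5.1 0.8 0 0 0; -12 6.8 1 0 0 0; -15 8.5 1.3 0 0 0; -17 9.7 1.5 0 0 0; -17 9.7 1.5 0 0 0; -17 9.7 1.5 0 0 0'
python3 - <<'E'
from h import *
s=bot.sense();cv2.imwrite("pics/w1.png",bot.read_camera("wrist")[:,:,::-1]);Rm,t=toolRt(s);print(t,s["orientation"],s["contact_force"],Rm.T@(np.array([522,185,86])-t)/10)
E
```

```text
t: 1.43
tool_pos: [519.3, 186.1, 199.4]
orientation: [-0.001, 0.613, 0.79, -0.001]
contact_force: [-0.9, 0.0, 0.5]
width: -0.1
[519.25938005 186.07398736 199.43401881] [-6.83789107e-04  6.13242903e-01  7.89893903e-01 -5.44524871e-04] [-0.86743484  0.00413     0.46797184] [-0.17665567  0.25816007 11.34290778]
```

View pics/w1.png

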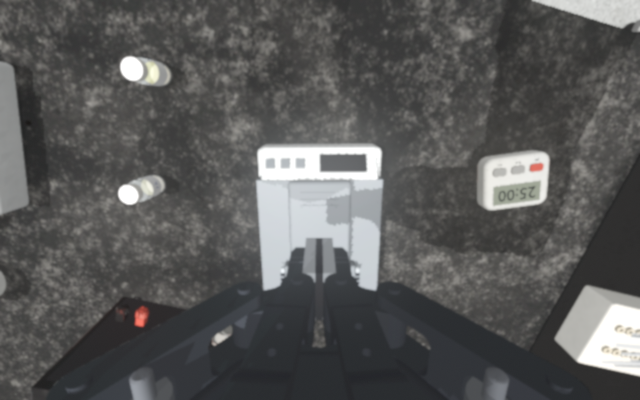

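The wrist view shows the narrow-hatch reader under the fingers. The console is at rows 145–181, and the hatch's front edge is near row 182, between columns 289 and 353. I'll check this by ray casting.

Run:
```python
from h import *
s=bot.sense();P=wrist(s,[[289,182],[353,182],[258,180],[384,180]],72);print(P)
P2=wrist(s,[[258,180],[384,180]],58);print(P2,np.linalg.norm(P2[0]-P2[1]))
f=(P[0]+P[1])/2;x=np.array([np.cos(.258),np.sin(.258),0]);pp=f+14*x
Rm,t=toolRt(s);print(np.linalg.norm(P[0]-P[1]),f,pp,Rm.T@(pp+[0,0,14]-t)/10)
i=cv2.imread("pics/w1.png")[130:270,240:400];cv2.imwrite("pics/w1c.png",cv2.resize(i,(640,560),interpolation=cv2.INTER_CUBIC))
```

```text
[[514.37245325 158.13048874  72.        ]
 [500.55819427 212.03755804  72.        ]
 [519.30716693 131.68059398  72.        ]
 [492.16346411 237.60130475  72.        ]]
[[523.28946904 129.72537913  58.        ]
 [494.65719785 241.45481175  58.        ]] 115.33981562064331
55.64895211699249 [507.46532376 185.08402339  72.        ] [521.00195465 188.65608501  72.        ] [ 0.10177686  0.30086468 11.36798853]
```

View pics/w1c.png

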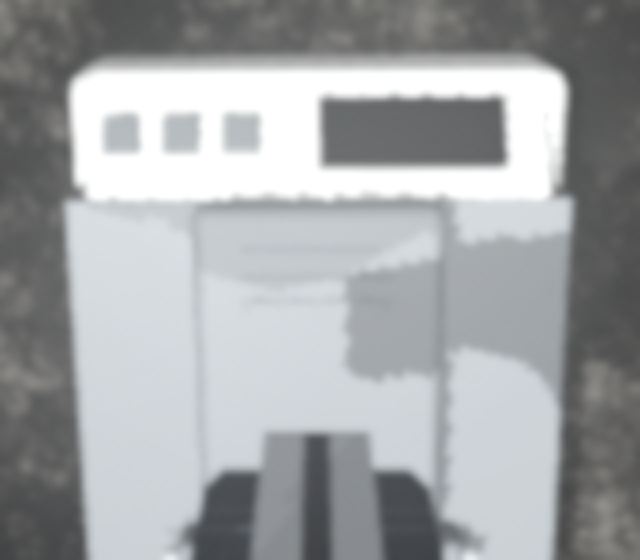

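The close-up confirms the hatch front edge, at row 182 and columns 289–351. That puts the press point at about (521,187), within 3 mm of the top-view result. Next I descend to about 10 mm above the hatch.

```bash
python3 -m jog '0 0.2 1 0 0 0; 0 0.25 3 0 0 0; 0 0.25 5 0 0 0; 0 0.25 7 0 0 0; 0 0.25 9 0 0 0; 0 0.25 10 0 0 0; 0 0.25 10.4 0 0 0; 0 0.25 10.4 0 0 0'
python3 - <<'E'
from h import *
s=bot.sense();cv2.imwrite("pics/s2.png",cv2.resize(bot.read_camera("scene")[110:230,190:350,::-1],(640,480),interpolation=cv2.INTER_CUBIC));print(s["tool_pos"],s["contact_force"])
E
```

```text
t: 2.15
tool_pos: [520.2, 188.4, 95.4]
orientation: [-0.001, 0.612, 0.791, -0.001]
contact_force: [-0.1, -1.5, 0.1]
width: -0.0
[520.20752272 188.42295605  95.37859899] [-0.146945   -1.4575369   0.12301787]
```

View pics/s2.png

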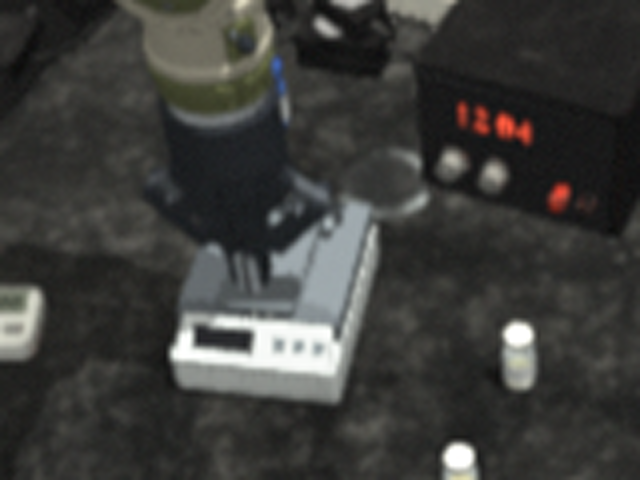

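The fingertips at (250,285) in the crop are just above the hatch's front part and on its centre line. I'll press slowly, watching the force.

```bash
python3 -m jog '0 0 0.3 0 0 0; 0 0 0.5 0 0 0; 0 0 0.7 0 0 0; 0 0 0.85 0 0 0; 0 0 0.95 0 0 0; 0 0 1.05 0 0 0; 0 0 1.1 0 0 0; 0 0 1.1 0 0 0'
```

```text
t: 2.87
tool_pos: [521.5, 187.8, 85.4]
orientation: [0.0, 0.612, 0.791, 0.0]
contact_force: [-0.9, -0.6, 1.2]
width: 0.1
```

```bash
python3 -m jog '0 0 0.05 0 0 0; 0 0 0.1 0 0 0; 0 0 0.15 0 0 0; 0 0 0.2 0 0 0; 0 0 0.22 0 0 0; 0 0 0.25 0 0 0; 0 0 0.25 0 0 0; 0 0 0.25 0 0 0'
```

```text
t: 3.53
tool_pos: [521.4, 187.8, 82.8]
orientation: [-0.0, 0.612, 0.791, -0.0]
contact_force: [-0.7, -1.1, 2.1]
width: 0.2
```

Force is 2.1 N on the spring, with about 3 mm in. I'll continue in small steps to the hard stop.

```bash
python3 -m jog '0 0 0.03 0 0 0; 0 0 0.06 0 0 0; 0 0 0.09 0 0 0; 0 0 0.1 0 0 0; 0 0 0.1 0 0 0; 0 0 0.1 0 0 0; 0 0 0.1 0 0 0; 0 0 0.1 0 0 0'
```

```text
t: 4.2
tool_pos: [521.4, 187.8, 82.0]
orientation: [0.0, 0.612, 0.791, 0.0]
contact_force: [-2.0, -1.0, 5.5]
width: -0.1
```

```bash
python3 -m jog '0 0 0.02 0 0 0; 0 0 0.03 0 0 0; 0 0 0.03 0 0 0; 0 0 0.03 0 0 0; 0 0 0.03 0 0 0; 0 0 0.03 0 0 0; 0 0 0.03 0 0 0; 0 0 0.03 0 0 0'
```

```text
t: 4.87
tool_pos: [521.4, 187.8, 81.9]
orientation: [0.0, 0.612, 0.791, 0.0]
contact_force: [-3.2, -1.8, 6.6]
width: -0.2
```

The force rose to 6.6 N while the tip hardly moved, so it is on the hard stop. Now I retreat up and towards the robot, faster than the hatch swings.

```bash
python3 -m jog '0 0 -1 0 0 0; 0 -0.5 -4 0 0 0; 0 -2 -7.5 0 0 0; 0 -4 -11 0 0 0; 0 -6 -14 0 0 0; 0 -8 -15 0 0 0; 0 -10 -15 0 0 0; 0 -10 -15 0 0 0'
python3 -m jog '0 0 0 0 0 0; 0 0 0 0 0 0; 0 0 0 0 0 0; 0 0 0 0 0 0; 0 0 0 0 0 0; 0 0 0 0 0 0; 0 0 0 0 0 0; 0 0 0 0 0 0'
python3 -m jog '0 0 0 0 0 0; 0 0 0 0 0 0; 0 0 0 0 0 0; 0 0 0 0 0 0; 0 0 0 0 0 0; 0 0 0 0 0 0; 0 0 0 0 0 0; 0 0 0 0 0 0'
python3 - <<'E'
from h import *
s=bot.sense();a=bot.read_camera("scene")[110:260,190:430,::-1];w=bot.read_camera("wrist")[:,:,::-1]
cv2.imwrite("pics/s3.png",np.vstack([cv2.resize(a,(480,300)),cv2.resize(w,(480,300))]));print(s["t"],s["tool_pos"],s["contact_force"])
E
```

```text
t: 5.53
tool_pos: [422.2, 162.6, 233.2]
orientation: [0.0, 0.612, 0.791, 0.001]
contact_force: [-1.2, 0.4, -0.5]
width: 0.3
t: 6.2
tool_pos: [424.7, 162.8, 231.3]
orientation: [-0.0, 0.612, 0.791, -0.0]
contact_force: [0.4, -0.1, -0.5]
width: 0.1
t: 6.87
tool_pos: [424.6, 162.8, 231.5]
orientation: [0.0, 0.612, 0.791, 0.0]
contact_force: [-0.2, -0.5, -0.1]
width: 0.1
6.8667 [424.59665928 162.77400951 231.5104869 ] [-0.21753745 -0.47852318 -0.10966745]
```

View pics/s3.png

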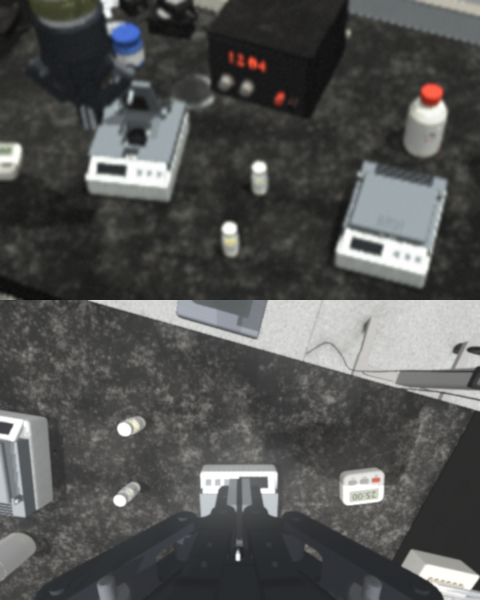

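The narrow hatch has swung up, at about (145,100) in the upper panel, and the wide one is still shut. I'll stay clear for over 3 s and check again.

```bash
python3 -m jog '0 -0.5 -0.5 0 0 0; 0 -1.5 -1.5 0 0 0; 0 -3 -3 0 0 0; 0 -4 -4 0 0 0; 0 -5 -5 0 0 0; 0 -5 -5 0 0 0; 0 -5 -5 0 0 0; 0 -5 -5 0 0 0'
python3 -m jog '0 0 0 0 0 0; 0 0 0 0 0 0; 0 0 0 0 0 0; 0 0 0 0 0 0; 0 0 0 0 0 0; 0 0 0 0 0 0; 0 0 0 0 0 0; 0 0 0 0 0 0' >/dev/null
python3 -m jog '0 0 0 0 0 0; 0 0 0 0 0 0; 0 0 0 0 0 0; 0 0 0 0 0 0; 0 0 0 0 0 0; 0 0 0 0 0 0; 0 0 0 0 0 0; 0 0 0 0 0 0' >/dev/null
python3 -m jog '0 0 0 0 0 0; 0 0 0 0 0 0; 0 0 0 0 0 0; 0 0 0 0 0 0; 0 0 0 0 0 0; 0 0 0 0 0 0; 0 0 0 0 0 0; 0 0 0 0 0 0' >/dev/null
python3 -m jog '0 0 0 0 0 0; 0 0 0 0 0 0; 0 0 0 0 0 0; 0 0 0 0 0 0; 0 0 0 0 0 0; 0 0 0 0 0 0; 0 0 0 0 0 0; 0 0 0 0 0 0' >/dev/null
python3 -m jog '0 0 0 0 0 0; 0 0 0 0 0 0; 0 0 0 0 0 0; 0 0 0 0 0 0; 0 0 0 0 0 0; 0 0 0 0 0 0; 0 0 0 0 0 0; 0 0 0 0 0 0'
python3 - <<'E'
from h import *
a=bot.read_camera("scene")[:,:,::-1];cv2.imwrite("pics/full4.png",a)
o=cv2.imread("pics/scene0.png")
f=lambda i:cv2.resize(i[130:260,170:490],(738,300),interpolation=cv2.INTER_CUBIC)
cv2.imwrite("pics/s4.png",np.vstack([f(o),f(a)]))
E
```

```text
t: 7.63
tool_pos: [376.5, 150.3, 281.5]
orientation: [0.0, 0.612, 0.791, 0.0]
contact_force: [0.5, -0.6, 0.1]
width: 0.0
t: 10.97
tool_pos: [376.2, 150.2, 281.5]
orientation: [-0.0, 0.612, 0.791, 0.0]
contact_force: [-0.7, 0.4, 0.4]
width: -0.0
```

View pics/s4.png

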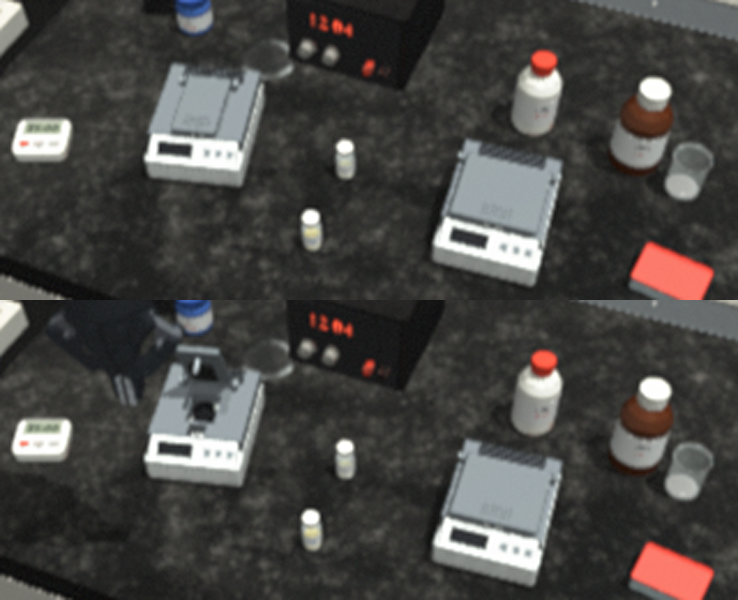

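The lower panel shows the narrow hatch standing open with its top at about (200,350). The wide hatch is shut, and both readers, the vials, the timer and the box are at the same pixels as at the start. More than 4 s have passed untouched, so I hand in.

```bash
python3 -c "
from plant import bot
print(bot.close_job())"
```

```text
the job is handed in; nothing more can be done
None
```

The narrow-hatch reader (the left one) is open, and I handed the job in at about 11 s. I pressed its hatch once with closed fingertips at about (521, 188) mm, until the force reached 6.6 N on the hard stop. Then I drew the fingers up and back ahead of the hatch.

- **Hatch open:** pictures at 6.9 s and 11 s both show it standing open, with the arm clear and no contact force beyond sensor noise. I judged this from the pictures and did not measure the hatch angle.
- **Nothing else moved:** the wide hatch is shut. Both readers, the vials, the timer and the red box show no visible shift from the first picture.
- **Disagreement:** the top and wrist cameras put the press point 2–4 mm apart sideways, which is small for a 56 mm hatch. No check failed.

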